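# Palm covers off the mice, onto the parts rack in order

### The job

Take the loose palm cover off each of the four mice in the service cradle and set the covers on the parts rack, one squarely in the middle of each pad and right side up, in the order of the mice, so that each can go back on its own: the leftmost mouse's cover (left as the robot sees the row, +y) goes on the pad next to the rack's red end, the next mouse's cover on the pad after it, and so on to the far end. Set each cover down; do not drop it.

Things in the scene. Friction and masses are not known exactly. Their poses are not given: they have to be found in the camera images.
- cover_white: white palm cover: domed rear half of a mouse's shell, loose, about 30 g; 67 mm long (x -34 to +33), 60 wide (y), 27 high. Origin: centre of its flat underside; x to the mouse's nose, z up. Sides upright to 15 mm above the underside, straight and 59-60 mm apart from x = -13 to +33: grip across y near x = 0. Rests unclipped, lifts straight up; 34 mm free between neighbours
- cover_grey: grey palm cover: domed rear half of a mouse's shell, loose, about 30 g; 67 mm long (x -34 to +33), 60 wide (y), 27 high. Origin: centre of its flat underside; x to the mouse's nose, z up. Sides upright to 15 mm above the underside, straight and 59-60 mm apart from x = -13 to +33: grip across y near x = 0. Rests unclipped, lifts straight up; 34 mm free between neighbours
- cover_blue: blue palm cover: domed rear half of a mouse's shell, loose, about 30 g; 67 mm long (x -34 to +33), 60 wide (y), 27 high. Origin: centre of its flat underside; x to the mouse's nose, z up. Sides upright to 15 mm above the underside, straight and 59-60 mm apart from x = -13 to +33: grip across y near x = 0. Rests unclipped, lifts straight up; 34 mm free between neighbours
- cover_yellow: yellow palm cover: domed rear half of a mouse's shell, loose, about 30 g; 67 mm long (x -34 to +33), 60 wide (y), 27 high. Origin: centre of its flat underside; x to the mouse's nose, z up. Sides upright to 15 mm above the underside, straight and 59-60 mm apart from x = -13 to +33: grip across y near x = 0. Rests unclipped, lifts straight up; 34 mm free between neighbours
- mouse_white: mouse with white keys, fixed on the service cradle (10 mm board), 118 x 60 x 39 mm. Origin: centre of its underside below the cover; x to its nose (away from the robot), y left, z up. The white cover starts on its flat deck, at (0, 0, 12 mm). Front half, x 36 to 84 mm, stays; up to 38 mm high. Four mice side by side, 94 mm apart, order varies
- mouse_grey: mouse with grey keys, fixed on the service cradle (10 mm board), 118 x 60 x 39 mm. Origin: centre of its underside below the cover; x to its nose (away from the robot), y left, z up. The grey cover starts on its flat deck, at (0, 0, 12 mm). Front half, x 36 to 84 mm, stays; up to 38 mm high. Four mice side by side, 94 mm apart, order varies
- mouse_blue: mouse with blue keys, fixed on the service cradle (10 mm board), 118 x 60 x 39 mm. Origin: centre of its underside below the cover; x to its nose (away from the robot), y left, z up. The blue cover starts on its flat deck, at (0, 0, 12 mm). Front half, x 36 to 84 mm, stays; up to 38 mm high. Four mice side by side, 94 mm apart, order varies
- mouse_yellow: mouse with yellow keys, fixed on the service cradle (10 mm board), 118 x 60 x 39 mm. Origin: centre of its underside below the cover; x to its nose (away from the robot), y left, z up. The yellow cover starts on its flat deck, at (0, 0, 12 mm). Front half, x 36 to 84 mm, stays; up to 38 mm high. Four mice side by side, 94 mm apart, order varies
- rack: parts rack, fixed: aluminium base 90 (x) by 420 mm (y) with a row of four raised black pads, 54 (x) by 46 mm (y), flat tops 30 mm above the origin, centred at x = 0, y = -141, -47, 47, 141 mm. Origin: centre of its underside; y along the row to the left, z up. A cover sits on a pad, overhanging, x along the rack's x. Rack may be nearer or farther than the mice
- red_end: red end plate of the rack, fixed, 90 by 10 mm, 32 mm high: the pad next to it is the first. Origin: centre of its underside, at x = 0 and y = +210 or -210 mm in the rack's frame (either end); the plate at the other end is bare aluminium

How it is judged:
By the outcome, as a careful person would: the job done as asked, in the order asked, and still so for the second after the job is handed in, with the robot touching nothing.
It also fails if it takes over 99 s, if anything falls off the work surface, if the arm or the gripper's body presses on something with over 40 N, if the wrist force passes 120 N, or if a joint passes its speed limit or range.

### The arm

A 6-joint arm with a two-finger parallel gripper is mounted at the origin on the work surface. World frame = base frame: x ahead of the robot, y to its left, z up, the work surface at z = 0. Lengths are in mm, angles in rad, forces in N, time in s.
With the tool pointing down it reaches from about 275 to 750 mm from the base axis. Payload 10.2 kg.
Tool frame: the origin (TCP) lies between the finger pads; the fingertips stand 14 mm ahead of it and the grasp point (between the pads) lies 5 mm behind it (tip_reach is the distance from the TCP to the fingertips, in mm); z points along the fingers, y is the line along which they close (so a half turn about z gives the same grasp; the last joint's range is limited). The gripper opens to 85 mm and grips with 20 to 120 N. Pads are 22 mm wide; open, the fingers measure 114 mm over their backs; the gripper's body (76 mm by 85 mm) begins 54 mm behind the grasp point. The pads swing forward as they close: fully open they stand 13 mm farther back than shut.
Start: joints at [-0.223, 0.313, 1.498, -0, 1.331, -0.223], TCP at [525.006, -0.014, 245.294] pointing down, gripper open.
Joint ranges: [-2.94, 2.94], [-0.97, 2.17], [0.19, 2.56], [-1.23, 4.37], [0.02, 3.11], [-2.88, 2.88]. Speed limits (rad/s): [2.39, 2.39, 3.01, 3.14, 3.14, 3.14].

### API

Orientations are given as a unit quaternion [w, x, y, z].
In Python, from rig import * gives the robot as it stands.
- The arm moves only by the tool arm_command, never from a script. Its argument "steps" is a list that holds one entry, the list of rows, each a list of 7 numbers: the opening, from 0 (shut) to 1 (fully open), then the shift along the tool's x, y, z each as a share of 0.05 m, from -1 to 1, then the turn, a rotation vector about the tool's x, y, z each as a share of 0.15 rad, from -1 to 1. A call has 1 to 8 rows; each row shifts and turns the commanded pose from where the row before left it, along the tool's axes as they then stand; what a row does not reach is not made up. A row lasts 1/8 s, in which the tool goes at most 62.5 mm and 10.7 degrees, less where a joint would pass 70% of its speed; a pose out of reach is approached as far as the arm can. A call with a number of a shift or a turn outside -1 to 1 is refused whole. A call with a gripper value outside its range is refused whole. The fingers move at their own pace and stop on an object; "squeeze" is the grip in N (left out, the last holds). Time passes only in rows, so rows that do not move let the fingers close. It gives the time, the measured TCP pose, the force, the opening and the grip force at its end, in the units of the state.
- sense(): the state, without advancing time (a new reading comes with each control period).
- capture(name): name is "scene" or "side" or "wrist"; returns the picture (384x512x3 uint8, red, green, blue); there is no depth.
- get_calibration(name): a dict with "intrinsics" (3x3 intrinsics, pixels), "rvec" (rotation vector, rad) and "tvec" (3), from world to camera coordinates, as OpenCV has them; the wrist camera has in their place "T_tool_cam" (4x4, takes a point from camera to tool coordinates, whose origin is the TCP and whose axes are the flange's). Camera axes: x right, y down, z forward; pixel columns grow to the right and rows downward; lengths in mm; the calibration is good to about 2 mm. A picture is of the moment at which its call begins: read the wrist's pose just before it. get_calibration takes no time and is no camera call.
- finish_job(): hands the job in; it is judged then, once.
The state is a dict: "time_s": time; "joints": joint angles; "dq": joint speeds; "tau": joint torques, N m; "eef_pos": TCP position; "ee_rot": TCP orientation; "force": force on the tool from outside, world axes, zero at the start; "wrist_torque": the same for the moment, N m; "grip_width": opening from 0.0 (shut) to 1.0 (fully open); "grip_force": force on a finger pad.
Only numpy, scipy, OpenCV 4.12 (cv2) and the standard library are available. Lean on these libraries where they do the work, as an engineer would, in place of code of your own. Each camera call takes 0.05 s, during which the arm holds its last target. There are 200 camera calls.

## Working session

There is one attempt and no reset: what is moved stays moved. The work goes in short steps, Python scripts to look and compute and a tool call to move; the robot and the scene stay as the last step left them, time stands still between calls to the robot, and variables do not carry over. Pictures are saved under pics/ and viewed, at most 14 in all, crops included, and the job is handed in when it is done.

Besides the shell and the picture viewer there is one more tool, called after ">>>" as a command line: name --argument value ..., lists and objects as JSON in quotes. arm_command: Moves the arm, as the interface text tells. Its arguments: {"type":"object","properties":{"steps":{"type":"array"},"squeeze":{"type":"number"}},"required":["steps"]}

```bash
mkdir -p pics; cat > h.py <<'E'
from rig import *
import cv2, numpy as np
from scipy.spatial.transform import Rotation as R
def snap(n,f):
    im=capture(n); cv2.imwrite('pics/'+f,cv2.cvtColor(im,cv2.COLOR_RGB2BGR)); return im
def cam(n):
    c=get_calibration(n); K=np.array(c['intrinsics'],float)
    if 'rvec' in c:
        Rm=cv2.Rodrigues(np.array(c['rvec'],float))[0]; t=np.array(c['tvec'],float).ravel()
        return K,Rm,-Rm.T@t
    s=sense(); T=np.array(c['T_tool_cam']); q=np.array(s['ee_rot'])
    Rt=R.from_quat(q[[1,2,3,0]]).as_matrix()
    return K,(Rt@T[:3,:3]).T,Rt@T[:3,3]+np.array(s['eef_pos'])
def ray(c,uv,z):
    K,Rm,o=c; d=Rm.T@np.linalg.inv(K)@np.array([uv[0],uv[1],1.]); return o+d*(z-o[2])/d[2]
E
python3 - <<'E'
from h import *
s=sense(); print(s['time_s'],s['eef_pos'],s['ee_rot'],s['grip_width'])
a=snap('scene','a.png'); b=snap('side','b.png'); w=snap('wrist','w.png')
for n in('scene','side','wrist'): c=cam(n); print(n,c[2].round(),c[1][2].round(2))
cv2.imwrite('pics/all.png',cv2.resize(cv2.cvtColor(np.vstack([np.hstack([a,b])]),cv2.COLOR_RGB2BGR),(800,300)))
E
```

```text
0.0 [5.24757502e+02 3.45937452e-02 2.44713918e+02] [-5.68543852e-04  7.07107120e-01  7.07106124e-01 -3.55893124e-04] 1.0033619852481728
scene [748. 361. 732.] [-0.23 -0.44 -0.87]
side [510. 614. 416.] [ 0.06 -0.86 -0.5 ]
wrist [525.  74. 374.] [-0.   -0.29 -0.96]
```

View pics/a.png

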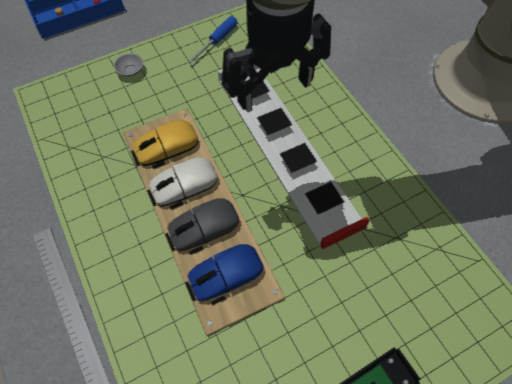

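View pics/w.png

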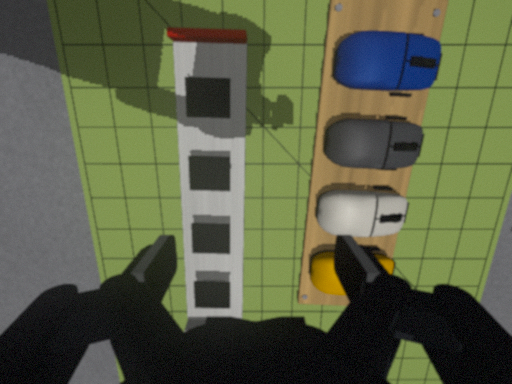

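View pics/b.png

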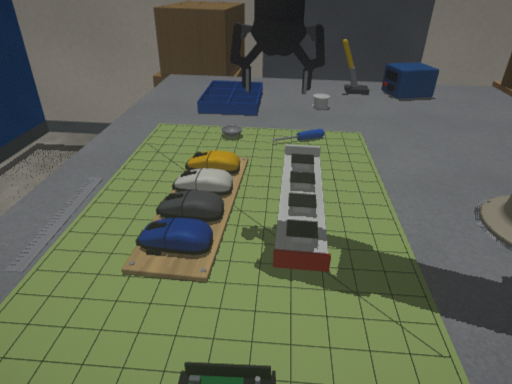

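The scene picture shows the mouse row from the +y end: blue (225,270), grey (203,223), white (183,180) and yellow (165,140). The rack is nearer the robot, with its red end at (345,232), which is +y beside the blue mouse. The wrist view shows the same: red plate at (207,35), pads at (208,97) to (212,294). The side view agrees, with the red end at (302,258) nearest that camera.

```bash
cat > m.py <<'E'
from h import *
def blobs(im,m,amin,amax):
    m=cv2.morphologyEx(m.astype(np.uint8)*255,cv2.MORPH_OPEN,np.ones((3,3)))
    return [c for c in cv2.findContours(m,cv2.RETR_EXTERNAL,cv2.CHAIN_APPROX_NONE)[0] if amin<cv2.contourArea(c)<amax]
E
python3 - <<'E'
from m import *
for n,f in(('wrist','w'),('scene','a'),('side','b')):
    im=cv2.imread(f'pics/{f}.png')[:,:,::-1]; c=cam(n); hsv=cv2.cvtColor(im.copy(),cv2.COLOR_RGB2HSV); h,s,v=[hsv[...,i].astype(int) for i in range(3)]
    print(n)
    for nm,m,z,lo in(('pad',v<55,30,200),('red',((h<8)|(h>172))&(s>150)&(v>60),32,80),('blue',(h>108)&(h<128)&(s>150)&(v>40),35,400),('yel',(h>14)&(h<26)&(s>210)&(v>120),35,300),('white',(s<50)&(v>140),35,400),('board',(h>8)&(h<22)&(s>60)&(s<190)&(v>90),10,1500)):
        for k in blobs(im,m,lo,20000):
            r=cv2.minAreaRect(k); P=np.array([ray(c,p,z)[:2] for p in cv2.boxPoints(r)])
            g=np.array([ray(c,p,z)[:2] for p in k.reshape(-1,2)],np.float32); rr=cv2.minAreaRect(g)
            if 200<rr[0][0]<800 and abs(rr[0][1])<330: print(nm,np.round(r[0]),'ctr',np.round(rr[0],1),'size',np.round(rr[1],1),round(rr[2],1))
E
```

```text
wrist
pad [212. 294.] ctr [ 459.5 -195.4] size [43.5 49.2] 88.3
pad [208. 240.] ctr [ 458.6 -105.5] size [33.  41.2] 90.0
pad [403. 146.] ctr [714.5  27.7] size [11.5 41.3] 90.0
pad [208.  97.] ctr [467.6  87.2] size [44.4 52. ] 88.4
red [190.  34.] ctr [451.4 155.4] size [10.1 50.1] 90.0
blue [390.  60.] ctr [680.9 126.3] size [ 59.  112.5] 86.8
yel [325. 279.] ctr [ 628.5 -166. ] size [38.4 68.8] 21.6
white [349. 216.] ctr [652.5 -66.3] size [57.  68.7] 85.7
white [210. 220.] ctr [466.7 -88.2] size [288.7  84.5] 88.3
white [184.  68.] ctr [442.7 118.4] size [56.1 25.2] 86.3
board [372. 151.] ctr [671.7 -15.5] size [429.6 137. ] 87.3
scene
pad [210. 238.] ctr [674.8  58.5] size [112.9  21.3] 2.9
pad [324. 198.] ctr [466.8  85.2] size [46.4 54.3] 88.0
pad [298. 157.] ctr [464.8  -8.3] size [45.5 53. ] 88.4
pad [274. 121.] ctr [ 462.1 -102.2] size [46.4 52.7] 88.0
pad [276.  54.] ctr [ 360.2 -265.2] size [323.  229.8] 59.7
red [346. 232.] ctr [469.7 158.2] size [15.4 88.7] 88.9
blue [225. 271.] ctr [679.6 124.3] size [ 63.2 115. ] 87.3
white [180. 177.] ctr [671.6 -71.1] size [ 57.1 113.7] 86.6
white [281. 140.] ctr [471.7 -69.3] size [263.3  87.3] 88.3
board [204. 217.] ctr [670.7 -16.8] size [430.  135.2] 87.3
side
pad [175. 250.] ctr [671.2 164.8] size [108.9  21. ] 2.9
pad [302. 229.] ctr [467.5  86.8] size [51.5 45.5] 0.4
pad [189. 214.] ctr [673.1  60.9] size [ 36.7 121.5] 86.2
pad [302. 200.] ctr [464.3  -7.1] size [48.  43.3] 0.2
red [301. 260.] ctr [469.6 171.3] size [38.4 85.8] 89.6
blue [186. 229.] ctr [661.9 112.5] size [59.7 64.9] 89.3
white [304. 191.] ctr [465.6 -56.3] size [286.8  84.1] 88.4
board [202. 236.] ctr [670.7 -12.9] size [424.3 136.2] 87.2
```

>>> arm_command --steps '[[[0.85, 0, 0, 0, 0, 0, -1], [0.85, 0, 0, 0, 0, 0, -1], [0.85, 0, 0, 0, 0, 0, -1], [0.85, 0, 0, 0, 0, 0, -1], [0.85, 0, 0, 0, 0, 0, -1], [0.85, 0, 0, 0, 0, 0, -1], [0.85, 0, 0, 0, 0, 0, -1], [0.85, 0, 0, 0, 0, 0, -1]]]' --squeeze 25

```text
time_s: 1.15
eef_pos: [524.9, 0.0, 245.0]
ee_rot: [-0.0, 0.182, 0.983, 0.0]
force: [-0.5, 0.4, -0.4]
grip_width: 0.851
grip_force: 0.0
```

>>> arm_command --steps '[[[0.85, 0, 0, 0, 0, 0, -1], [0.85, 0, 0, 0, 0, 0, -1], [0.85, 0, 0, 0, 0, 0, -0.16], [0.85, -0.5, -0.1, 0, 0, 0, 0], [0.85, -0.5, -0.1, 0, 0, 0, 0], [0.85, -0.5, -0.1, 0, 0, 0, 0], [0.85, 0, 0, 0, 0, 0, 0], [0.85, 0, 0, 0, 0, 0, 0]]]'

```text
time_s: 2.15
eef_pos: [598.7, -18.3, 245.1]
ee_rot: [-0.0, 0.024, 1.0, 0.0]
force: [-0.1, 0.3, 0.0]
grip_width: 0.85
grip_force: 0.0
```

```bash
cat > st.py <<'E'
from h import *
s=sense(); q=np.array(s['ee_rot']); M=R.from_quat(q[[1,2,3,0]]).as_matrix()
print(s['time_s'],np.round(s['eef_pos'],1),'yaw(y-axis)',round(np.arctan2(-M[0,1],M[1,1]),4),'tilt',M[:2,2].round(4),'f',np.round(s['force'],1),'grip',round(s['grip_width'],3),round(s['grip_force'],1))
E
python3 st.py; python3 - <<'E'
from h import *
snap('wrist','w2.png'); b=snap('side','b2.png')
E
```

```text
2.15 [598.7 -18.3 245.1] yaw(y-axis) -0.0479 tilt [-0.0007  0.0002] f [-0.1  0.3  0. ] grip 0.85 0.0
```

View pics/w2.png

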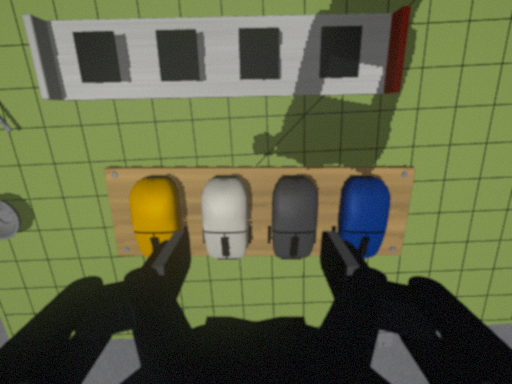

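View pics/b2.png

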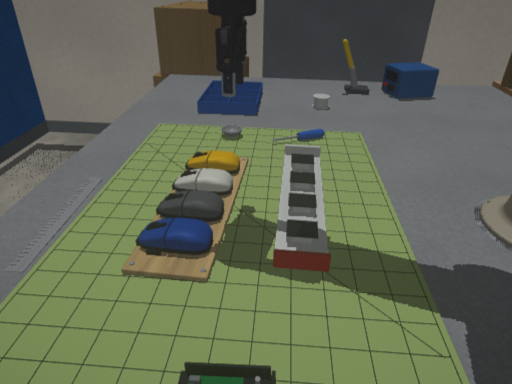

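The wrist view now shows everything: covers yellow (155,204), white (225,204), grey (295,204) and blue (365,205), with pads at (97,57), (178,55), (259,53) and (341,52). The red plate is at (398,50). The side view shows the gripper at (230,70), clear of the table.

```bash
python3 - <<'E'
from m import *
im=cv2.imread('pics/w2.png')[:,:,::-1].copy(); c=cam('wrist'); print('cam',c[2].round(1))
hsv=cv2.cvtColor(im,cv2.COLOR_RGB2HSV); h,s,v=[hsv[...,i].astype(int) for i in range(3)]
big=cv2.resize(im[160:270,100:420],None,fx=2.5,fy=2.5,interpolation=cv2.INTER_CUBIC); cv2.imwrite('pics/crop.png',big[:,:,::-1])
for k in blobs(im,(v<60),300,4000):
    g=np.array([ray(c,p,30)[:2] for p in k.reshape(-1,2)],np.float32); rr=cv2.minAreaRect(g)
    print('dark',cv2.boundingRect(k),np.round(rr[0],1),np.round(rr[1],1),round(rr[2],1))
board=(h>8)&(h<22)&(s>60)&(s<190)&(v>90)
yel=(h>14)&(h<28)&(s>200)
for nm,x0 in(('yel',155),('white',225),('grey',295),('blue',365)):
  for row in(195,205,215):
    # strongest gradients of row profile near expected edges
    p=im[row-1:row+2].astype(float).mean(0); g=np.abs(np.diff(p,axis=0)).sum(1)
    def pk(a,b):
        i=np.arange(a,b); w=g[a:b]; j=a+w.argmax(); i=np.arange(j-2,j+3); return (g[i]*i).sum()/g[i].sum()+.5
    l,r=pk(x0-34,x0-12),pk(x0+12,x0+34)
    print(nm,row,round(l,1),round(r,1),'y@22',ray(c,(l,row),22)[1].round(1),ray(c,(r,row),22)[1].round(1),'y@37',ray(c,(l,row),37)[1].round(1),ray(c,(r,row),37)[1].round(1))
  p=im[160:255,x0-2:x0+3].astype(float).mean(1); g=np.abs(np.diff(p,axis=0)).sum(1)
  for a,b,z in((165,185,(22,37)),(222,242,(44,49))):
    j=a-160+g[a-160:b-160].argmax(); i=np.arange(j-2,j+3); e=(g[i]*i).sum()/g[i].sum()+.5+160
    print('  row',round(e,1),[ray(c,(x0,e),zz)[0].round(1) for zz in z])
E
```

```text
cam [526.1 -14.  374.7]
dark (74, 32, 46, 49) [ 459.2 -195.4] [45.1 51.1] 88.2
dark (157, 31, 41, 49) [ 462.3 -101.2] [44.  50.9] 87.3
dark (240, 29, 38, 49) [464.8  -6.7] [42.8 51.4] 88.3
dark (320, 26, 42, 52) [467.4  87.7] [46.  53.7] 88.4
yel 195 129.4 184.9 y@22 -192.9 -116.2 y@37 -185.3 -111.9
yel 205 129.5 185.8 y@22 -195.4 -116.8 y@37 -187.7 -112.4
yel 215 130.8 186.4 y@22 -196.4 -117.8 y@37 -188.6 -113.4
  row 175.2 [np.float64(605.6), np.float64(602.2)]
  row 236.8 [np.float64(686.2), np.float64(683.8)]
white 195 202.2 245.2 y@22 -92.4 -33.0 y@37 -89.0 -32.2
white 205 201.6 246.0 y@22 -94.8 -32.7 y@37 -91.4 -31.9
white 215 202.4 245.5 y@22 -95.2 -34.3 y@37 -91.8 -33.5
  row 174.6 [np.float64(609.3), np.float64(605.7)]
  row 236.5 [np.float64(690.4), np.float64(687.9)]
grey 195 271.9 317.8 y@22 3.9 67.3 y@37 3.1 63.8
grey 205 271.5 317.8 y@22 2.8 67.5 y@37 2.1 64.1
grey 215 271.3 317.3 y@22 2.2 67.1 y@37 1.5 63.7
  row 174.5 [np.float64(613.6), np.float64(609.9)]
  row 231.6 [np.float64(687.6), np.float64(685.1)]
blue 195 340.5 389.6 y@22 98.6 166.4 y@37 93.8 158.7
blue 205 338.9 389.4 y@22 97.0 167.5 y@37 92.3 159.8
blue 215 337.7 387.7 y@22 96.1 166.7 y@37 91.4 159.0
  row 175.6 [np.float64(619.7), np.float64(615.8)]
  row 236.5 [np.float64(699.4), np.float64(696.8)]
```

View pics/crop.png

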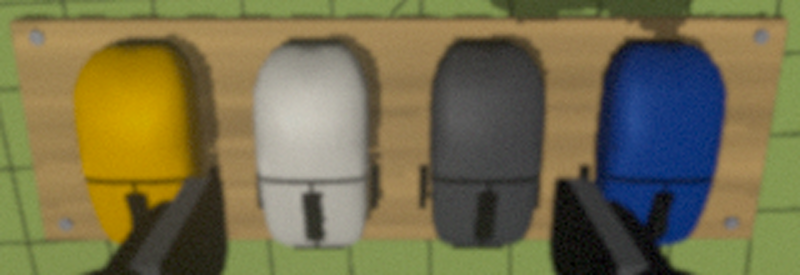

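The seam, rear and side edges agree with 94 mm spacing and a row yaw of -0.047. That puts the cover origins at about blue (655,127), grey (651,33), white (646,-61) and yellow (642,-155). The pads are at (467.4,87), (464.8,-7), (462.2,-101) and (459.3,-195), with rack yaw -0.028. The crop shows the seam at row 181 (full-picture row 232) and clear side edges.

>>> arm_command --steps '[[[0.85, -0.246, 0.739, 0.5, 0, 0, 0], [0.85, -0.246, 0.739, 0.5, 0, 0, 0], [0.85, -0.246, 0.739, 0.5, 0, 0, 0], [0.85, -0.246, 0.739, 0.5, 0, 0, 0], [0.85, 0, 0, 0.7, 0, 0, 0], [0.85, 0, 0, 0.7, 0, 0, 0], [0.85, 0, 0, 0, 0, 0, 0], [0.85, 0, 0, 0, 0, 0, 0]]]'

```text
time_s: 3.25
eef_pos: [655.9, 126.8, 77.3]
ee_rot: [0.001, 0.024, 1.0, 0.0]
force: [-0.4, 0.4, -0.2]
grip_width: 0.851
grip_force: 0.0
```

```bash
python3 st.py; python3 - <<'E'
from h import *
a=snap('wrist','w3.png'); b=snap('scene','a3.png'); d=snap('side','b3.png')
cv2.imwrite('pics/v3.png',np.hstack([cv2.resize(a,(400,300)),cv2.resize(d[140:290,80:280],(400,300))])[:,:,::-1])
E
```

```text
3.25 [655.9 126.8  77.3] yaw(y-axis) -0.047 tilt [0.0025 0.    ] f [-0.4  0.4 -0.2] grip 0.851 0.0
```

View pics/v3.png

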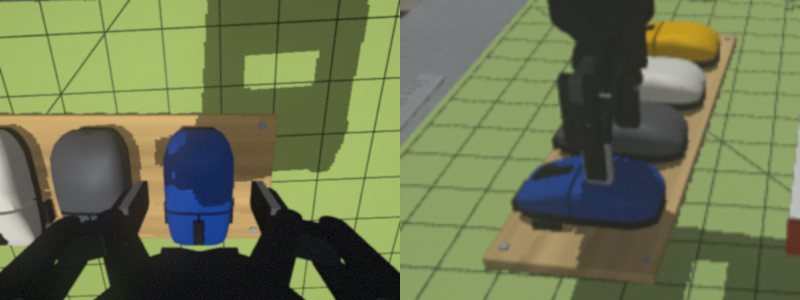

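The left half is the wrist view, with the blue cover centred between the fingers: its edges are at 164 and 233, and the fingers at 147 and 254. The right half is the side view, with the finger astride the blue cover about mid-length.

>>> arm_command --steps '[[[0.85, 0, 0, 0.35, 0, 0, 0], [0.85, 0, 0, 0.35, 0, 0, 0], [0.85, 0, 0, 0.28, 0, 0, 0], [0.85, 0, 0, 0, 0, 0, 0]]]'

```text
time_s: 3.9
eef_pos: [654.5, 126.8, 24.5]
ee_rot: [-0.001, 0.023, 1.0, -0.0]
force: [0.0, 0.2, -0.1]
grip_width: 0.851
grip_force: 0.0
```

>>> arm_command --steps '[[[0.6, 0, 0, 0, 0, 0, 0], [0.6, 0, 0, 0, 0, 0, 0], [0.6, 0, 0, 0, 0, 0, 0], [0.6, 0, 0, 0, 0, 0, 0]]]' --squeeze 25

```text
time_s: 4.4
eef_pos: [655.4, 126.8, 26.6]
ee_rot: [0.0, 0.023, 1.0, 0.0]
force: [0.1, 1.0, 0.3]
grip_width: 0.701
grip_force: 28.3
```

```bash
python3 st.py; python3 - <<'E'
from h import *
d=snap('side','b4.png')
cv2.imwrite('pics/v4.png',cv2.resize(d[160:280,110:270],(800,600),interpolation=cv2.INTER_CUBIC)[:,:,::-1])
E
```

```text
4.4 [655.4 126.8  26.6] yaw(y-axis) -0.0467 tilt [0.0004 0.    ] f [0.1 1.  0.3] grip 0.701 28.3
```

View pics/v4.png

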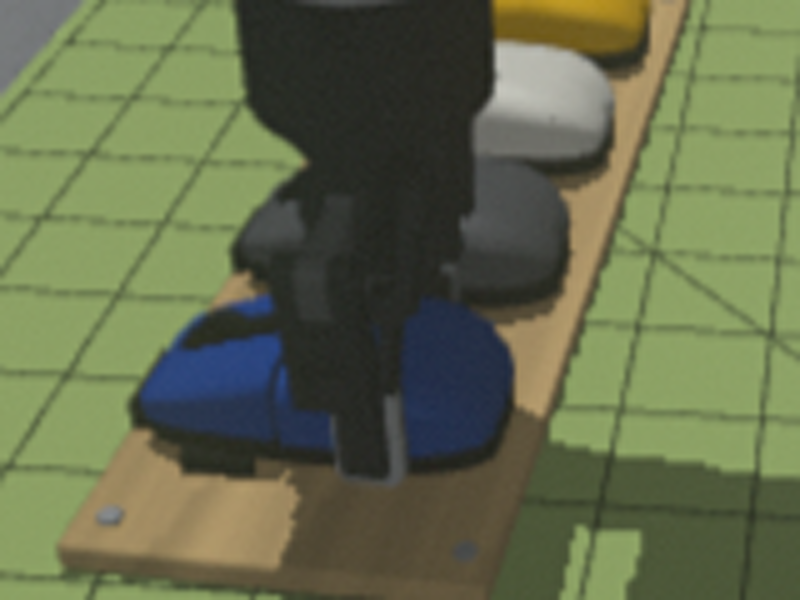

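Blue is gripped at 59.6 mm, which matches its width, but the tips reach about 9 mm below its underside. I'll regrip 4 mm higher so they clear the rack base.

>>> arm_command --steps '[[[0.85, 0, 0, 0, 0, 0, 0], [0.85, 0, 0, -0.06, 0, 0, 0], [0.6, 0, 0, 0, 0, 0, 0], [0.6, 0, 0, 0, 0, 0, 0], [0.6, 0, 0, 0, 0, 0, 0]]]' --squeeze 30

```text
time_s: 5.08
eef_pos: [655.6, 126.8, 29.9]
ee_rot: [0.001, 0.023, 1.0, 0.0]
force: [-1.4, -0.3, 6.2]
grip_width: 0.695
grip_force: 33.3
```

```bash
python3 st.py
```

```text
5.075 [655.6 126.8  29.9] yaw(y-axis) -0.0468 tilt [0.001 0.   ] f [-1.4 -0.3  6.2] grip 0.695 33.3
```

>>> arm_command --steps '[[[0.6, 0, 0, -0.3, 0, 0, 0], [0.6, 0, 0, -0.5, 0, 0, 0], [0.6, 0, 0, -0.6, 0, 0, 0], [0.6, 0.744, -0.193, 0, 0, 0, -0.127], [0.6, 0.744, -0.193, 0, 0, 0, 0], [0.6, 0.744, -0.193, 0, 0, 0, 0], [0.6, 0.744, -0.193, 0, 0, 0, 0], [0.6, 0.744, -0.193, 0, 0, 0, 0]]]'

```text
time_s: 6.08
eef_pos: [466.7, 84.2, 99.9]
ee_rot: [0.0, 0.014, 1.0, -0.0]
force: [-0.2, -0.4, -0.8]
grip_width: 0.693
grip_force: 32.7
```

>>> arm_command --steps '[[[0.6, 0, 0, 0, 0, 0, 0], [0.6, 0, 0, 0, 0, 0, 0]]]'

```text
time_s: 6.32
eef_pos: [468.7, 84.5, 100.0]
ee_rot: [0.001, 0.014, 1.0, -0.0]
force: [0.0, -0.0, -0.5]
grip_width: 0.695
grip_force: 32.7
```

```bash
python3 st.py; python3 - <<'E'
from h import *
d=snap('side','b5.png');a=snap('scene','a5.png')
cv2.imwrite('pics/v5.png',np.hstack([cv2.resize(d[150:270,230:370],(400,343)),cv2.resize(a[130:250,270:410],(400,343))])[:,:,::-1])
E
```

```text
6.325 [468.7  84.5 100. ] yaw(y-axis) -0.0279 tilt [ 0.0016 -0.0001] f [ 0.  -0.  -0.5] grip 0.695 32.7
```

View pics/v5.png

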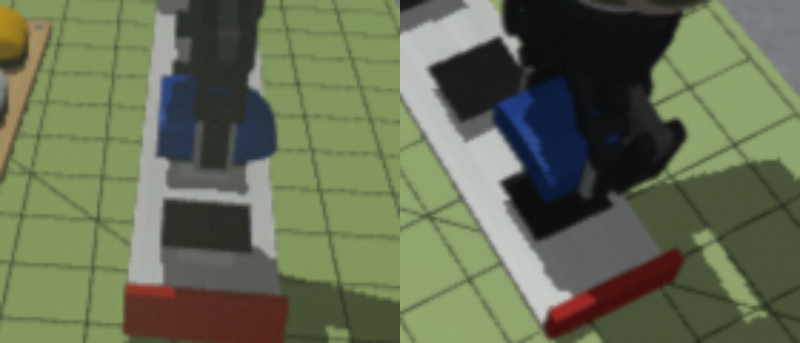

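The blue cover is held level, and the side view shows it just above and beyond pad 1. The pads stand well above the base, so there is room for the tips.

>>> arm_command --steps '[[[0.6, 0.02, 0.054, 0.5, 0, 0, 0], [0.6, 0, 0, 0.4, 0, 0, 0], [0.6, 0, 0, 0.2, 0, 0, 0], [0.6, 0, 0, 0.06, 0, 0, 0], [0.6, 0, 0, 0.04, 0, 0, 0], [0.6, 0, 0, 0.04, 0, 0, 0], [0.6, 0, 0, 0, 0, 0, 0]]]'

```text
time_s: 7.3
eef_pos: [467.3, 87.2, 37.9]
ee_rot: [0.001, 0.014, 1.0, -0.0]
force: [0.0, 0.4, 4.0]
grip_width: 0.692
grip_force: 33.1
```

```bash
python3 st.py
```

```text
7.3 [467.3  87.2  37.9] yaw(y-axis) -0.0277 tilt [ 0.0012 -0.0001] f [0.  0.4 4. ] grip 0.692 33.1
```

>>> arm_command --steps '[[[0.75, 0, 0, 0, 0, 0, 0], [0.85, 0, 0, 0, 0, 0, 0], [0.85, 0, 0, 0, 0, 0, 0], [0.85, 0, 0, -0.5, 0, 0, 0], [0.85, 0, 0, -1, 0, 0, 0], [0.85, 0, 0, -1, 0, 0, 0]]]'

```text
time_s: 8.05
eef_pos: [466.6, 87.2, 163.7]
ee_rot: [-0.0, 0.014, 1.0, 0.0]
force: [0.4, -0.6, -1.2]
grip_width: 0.852
grip_force: 0.0
```

>>> arm_command --steps '[[[0.85, -0.67, -0.25, -0.2, 0, 0, 0.127], [0.85, -0.67, -0.25, -0.2, 0, 0, 0], [0.85, -0.67, -0.25, -0.2, 0, 0, 0], [0.85, -0.67, -0.25, -0.2, 0, 0, 0], [0.85, 0, 0, 0, 0, 0, 0], [0.85, 0, 0, 0, 0, 0, 0]]]'

```text
time_s: 8.8
eef_pos: [598.1, 31.9, 201.7]
ee_rot: [-0.001, 0.023, 1.0, 0.0]
force: [-0.2, 0.2, -0.3]
grip_width: 0.849
grip_force: 0.0
```

```bash
python3 st.py; python3 - <<'E'
from h import *
snap('wrist','w6.png'); snap('scene','a6.png')
E
```

```text
8.8 [598.1  31.9 201.7] yaw(y-axis) -0.0467 tilt [-0.0014  0.0003] f [-0.2  0.2 -0.3] grip 0.849 0.0
```

View pics/w6.png

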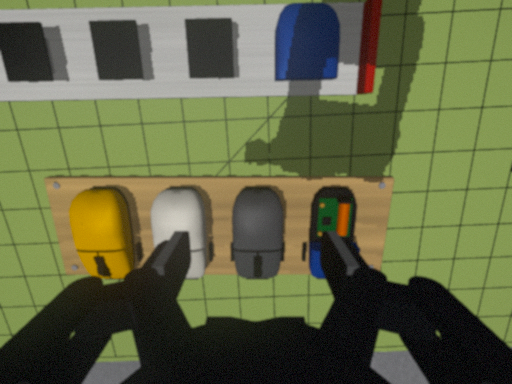

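The blue cover sits on pad 1 beside the red plate, at (307,42), right side up, and the blue mouse's circuit board is exposed. Grey is at (258,230).

```bash
cat > chk.py <<'E'
from m import *
import sys
def edge(im,p0,p1):
    "subpixel strongest edge on the segment p0-p1, averaged over 5 px across"
    p0,p1=np.array(p0,float),np.array(p1,float); n=int(np.hypot(*(p1-p0)))*2; t=np.linspace(0,1,n); d=(p1-p0)/np.hypot(*(p1-p0)); q=np.array([-d[1],d[0]])
    P=p0+t[:,None]*(p1-p0); acc=0
    for k in(-2,-1,0,1,2):
        M=(P+k*q).astype(np.float32); acc=acc+cv2.remap(im,M[None,:,0].copy(),M[None,:,1].copy(),cv2.INTER_LINEAR)[0].astype(float)
    g=np.abs(np.diff(cv2.GaussianBlur(acc,(1,3),0),axis=0)).sum(1); j=g.argmax(); i=np.arange(max(j-3,0),min(j+4,len(g)))
    f=(g[i]*i).sum()/g[i].sum()+.5; return p0+(p1-p0)*f/(n-1)
E
python3 - <<'E'
from chk import *
im=cv2.imread('pics/w6.png')[:,:,::-1].copy(); c=cam('wrist'); print(c[2].round(1))
for x in(290,305,322):
    e=edge(im,(x,66),(x,92)); print('blue front',e.round(1),ray(c,e,30)[:2].round(1))
for y in(50,62,72):
    l=edge(im,(262,y),(288,y)); r=edge(im,(325,y),(350,y)); print('blue sides',l.round(1),r.round(1),'L@30',ray(c,l,30)[:2].round(1),'R@30/45',ray(c,r,30)[1].round(1),ray(c,r,45)[1].round(1))
for y in(215,225,235):
    l=edge(im,(224,y),(245,y)); r=edge(im,(272,y),(296,y)); print('grey sides',l.round(1),r.round(1),'@37',ray(c,l,37)[:2].round(1),ray(c,r,37)[:2].round(1))
e=edge(im,(258,178),(258,200));print('grey rear',e.round(1),ray(c,e,10)[0].round(1),ray(c,e,22)[0].round(1))
e=edge(im,(245,242),(245,257));print('grey seam',e.round(1),ray(c,e,46)[0].round(1))
E
```

```text
[525.5  36.2 331.4]
blue front [290.  80.] [498.2  74.2]
blue front [305.   79.9] [498.9  89.8]
blue front [322.   79.5] [499.2 107.6]
blue sides [274.4  50. ] [338.7  50. ] L@30 [469.1  58.6] R@30/45 123.8 119.4
blue sides [274.4  62. ] [338.  62.] L@30 [480.2  58.3] R@30/45 123.6 119.3
blue sides [274.4  72. ] [337.1  72. ] L@30 [489.7  58.1] R@30/45 123.1 118.7
grey sides [231.8 215. ] [285.6 215. ] @37 [643.9   3.3] [646.9  66.7]
grey sides [231.8 225. ] [284.5 225. ] @37 [656.7   2.4] [659.7  65.2]
grey sides [232. 235.] [283.6 235. ] @37 [669.9   1.7] [672.8  63.9]
grey rear [258.  184.9] 616.2 612.8
grey seam [245.  249.2] 684.8
```

>>> arm_command --steps '[[[0.85, -0.52, 0.042, 0.8, 0, 0, 0], [0.85, -0.52, 0.042, 0.8, 0, 0, 0], [0.85, 0, 0, 0.8, 0, 0, 0], [0.85, 0, 0, 0, 0, 0, 0], [0.85, 0, 0, 0, 0, 0, 0]]]'

```text
time_s: 9.52
eef_pos: [651.4, 33.5, 84.4]
ee_rot: [0.001, 0.023, 1.0, -0.0]
force: [0.2, 0.6, 0.3]
grip_width: 0.846
grip_force: 0.0
```

>>> arm_command --steps '[[[0.85, 0.02, 0, 0.4, 0, 0, 0], [0.85, 0, 0, 0.4, 0, 0, 0], [0.85, 0, 0, 0.24, 0, 0, 0], [0.85, 0, 0, 0, 0, 0, 0], [0.6, 0, 0, 0, 0, 0, 0], [0.6, 0, 0, 0, 0, 0, 0], [0.6, 0, 0, 0, 0, 0, 0], [0.6, 0, 0, 0, 0, 0, 0]]]'

```text
time_s: 10.52
eef_pos: [650.3, 33.4, 31.2]
ee_rot: [0.001, 0.023, 1.0, -0.0]
force: [-0.6, -0.3, 5.0]
grip_width: 0.698
grip_force: 33.8
```

>>> arm_command --steps '[[[0.6, 0, 0, -0.3, 0, 0, 0], [0.6, 0, 0, -0.5, 0, 0, 0], [0.6, 0, 0, -0.6, 0, 0, 0], [0.6, 0.734, -0.185, 0, 0, 0, -0.127], [0.6, 0.734, -0.185, 0, 0, 0, 0], [0.6, 0.734, -0.185, 0, 0, 0, 0], [0.6, 0.734, -0.185, 0, 0, 0, 0], [0.6, 0.734, -0.185, 0, 0, 0, 0]]]'

```text
time_s: 11.52
eef_pos: [463.8, -7.2, 100.9]
ee_rot: [0.0, 0.014, 1.0, -0.0]
force: [0.2, 0.1, -0.5]
grip_width: 0.693
grip_force: 33.2
```

>>> arm_command --steps '[[[0.6, 0, 0, 0.2, 0, 0, 0], [0.6, 0, 0, 0.2, 0, 0, 0], [0.6, 0, 0, 0, 0, 0, 0], [0.6, 0, 0, 0, 0, 0, 0]]]'

```text
time_s: 12.02
eef_pos: [465.5, -6.9, 80.3]
ee_rot: [0.0, 0.014, 1.0, 0.0]
force: [0.2, 0.3, -0.7]
grip_width: 0.693
grip_force: 33.2
```

>>> arm_command --steps '[[[0.6, 0.014, 0, 0.4, 0, 0, 0], [0.6, 0, 0, 0.24, 0, 0, 0], [0.6, 0, 0, 0.08, 0, 0, 0], [0.6, 0, 0, 0.05, 0, 0, 0], [0.6, 0, 0, 0.04, 0, 0, 0], [0.6, 0, 0, 0.02, 0, 0, 0], [0.6, 0, 0, 0, 0, 0, 0]]]'

```text
time_s: 12.9
eef_pos: [464.4, -7.0, 39.1]
ee_rot: [0.0, 0.014, 1.0, -0.0]
force: [-1.1, 0.1, 3.1]
grip_width: 0.697
grip_force: 33.5
```

>>> arm_command --steps '[[[0.75, 0, 0, 0, 0, 0, 0], [0.85, 0, 0, 0, 0, 0, 0], [0.85, 0, 0, 0, 0, 0, 0], [0.85, 0, 0, -0.5, 0, 0, 0], [0.85, 0, 0, -1, 0, 0, 0], [0.85, 0, 0, -1, 0, 0, 0]]]'

```text
time_s: 13.65
eef_pos: [464.0, -6.9, 165.2]
ee_rot: [-0.0, 0.014, 1.0, 0.0]
force: [1.1, -0.0, 0.3]
grip_width: 0.85
grip_force: 0.0
```

>>> arm_command --steps '[[[0.85, -0.68, -0.24, -0.2, 0, 0, 0.127], [0.85, -0.68, -0.24, -0.2, 0, 0, 0], [0.85, -0.68, -0.24, -0.2, 0, 0, 0], [0.85, -0.68, -0.24, -0.2, 0, 0, 0], [0.85, 0, 0, 0, 0, 0, 0], [0.85, 0, 0, 0, 0, 0, 0]]]'

```text
time_s: 14.4
eef_pos: [597.5, -60.3, 203.2]
ee_rot: [-0.001, 0.023, 1.0, 0.0]
force: [0.6, 0.2, 0.4]
grip_width: 0.847
grip_force: 0.0
```

```bash
python3 st.py; python3 - <<'E'
from h import *
snap('wrist','w7.png')
E
```

```text
14.4 [597.5 -60.3 203.2] yaw(y-axis) -0.0466 tilt [-0.0014  0.0005] f [0.6 0.2 0.4] grip 0.847 0.0
```

View pics/w7.png

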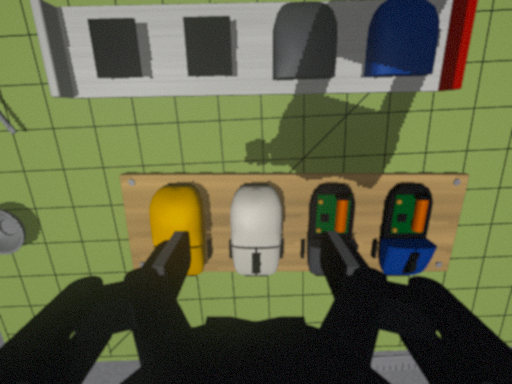

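Grey now sits on pad 2 at (305,40) and blue still on pad 1 at (402,37). White at (257,228) lies between the fingers.

```bash
python3 - <<'E'
from chk import *
im=cv2.imread('pics/w7.png')[:,:,::-1].copy(); c=cam('wrist'); print(c[2].round(1))
for x in(290,305,320):
    e=edge(im,(x,66),(x,90)); print('grey front',e.round(1),ray(c,e,30)[:2].round(1))
for y in(50,62):
    l=edge(im,(262,y),(288,y)); r=edge(im,(325,y),(346,y)); print('grey L@30',ray(c,l,30)[:2].round(1),'R@45',ray(c,r,45)[1].round(1))
for y in(215,225,235):
    l=edge(im,(222,y),(245,y)); r=edge(im,(272,y),(292,y)); print('white',l.round(1),r.round(1),ray(c,l,37)[:2].round(1),ray(c,r,37)[:2].round(1))
e=edge(im,(257,174),(257,200));print('rear',e.round(1),ray(c,e,10)[0].round(1))
e=edge(im,(243,242),(243,255));print('seam',e.round(1),ray(c,e,46)[0].round(1))
E
```

```text
[525.  -56.1 332.7]
grey front [290.   79.6] [497.  -17.9]
grey front [305.   78.7] [496.9  -2.2]
grey front [320.   78.2] [497.1  13.5]
grey L@30 [468.1 -35.6] R@45 25.1
grey L@30 [479.3 -35.9] R@45 24.9
white [230.1 215. ] [280.9 215. ] [643.7 -91.2] [646.5 -31. ]
white [231.4 225. ] [280.3 225. ] [656.6 -90.6] [659.4 -32. ]
white [231.4 235. ] [279.8 235. ] [669.8 -91.5] [672.6 -32.8]
rear [257.  181.9] 611.9
seam [243.  245.9] 680.2
```

>>> arm_command --steps '[[[0.85, -0.47, 0.014, 0.8, 0, 0, 0], [0.85, -0.47, 0.014, 0.8, 0, 0, 0], [0.85, 0, 0, 0.8, 0, 0, 0], [0.85, 0, 0, 0, 0, 0, 0], [0.85, 0, 0, 0, 0, 0, 0]]]'

```text
time_s: 15.08
eef_pos: [645.6, -61.5, 85.9]
ee_rot: [0.001, 0.023, 1.0, -0.0]
force: [0.2, -0.3, 0.1]
grip_width: 0.85
grip_force: 0.0
```

>>> arm_command --steps '[[[0.85, 0, 0, 0.4, 0, 0, 0], [0.85, 0, 0, 0.4, 0, 0, 0], [0.85, 0, 0, 0.24, 0, 0, 0], [0.85, 0, 0, 0, 0, 0, 0], [0.85, 0, 0, 0, 0, 0, 0]]]'

```text
time_s: 15.7
eef_pos: [645.6, -61.6, 32.6]
ee_rot: [0.001, 0.023, 1.0, -0.0]
force: [-0.8, -0.5, -0.8]
grip_width: 0.848
grip_force: 0.0
```

>>> arm_command --steps '[[[0.85, 0, 0, 0.03, 0, 0, 0], [0.6, 0, 0, 0, 0, 0, 0], [0.6, 0, 0, 0, 0, 0, 0], [0.6, 0, 0, 0, 0, 0, 0], [0.6, 0, 0, 0, 0, 0, 0]]]'

```text
time_s: 16.32
eef_pos: [645.4, -61.5, 30.7]
ee_rot: [0.0, 0.023, 1.0, -0.0]
force: [-1.0, 0.6, 5.0]
grip_width: 0.694
grip_force: 33.1
```

>>> arm_command --steps '[[[0.6, 0, 0, -0.3, 0, 0, 0], [0.6, 0, 0, -0.5, 0, 0, 0], [0.6, 0, 0, -0.6, 0, 0, 0], [0.6, 0.728, -0.182, 0, 0, 0, -0.127], [0.6, 0.728, -0.182, 0, 0, 0, 0], [0.6, 0.728, -0.182, 0, 0, 0, 0], [0.6, 0.728, -0.182, 0, 0, 0, 0], [0.6, 0.728, -0.182, 0, 0, 0, 0]]]'

```text
time_s: 17.32
eef_pos: [460.7, -101.4, 100.9]
ee_rot: [0.0, 0.014, 1.0, -0.0]
force: [-0.1, -0.1, -0.1]
grip_width: 0.695
grip_force: 32.6
```

>>> arm_command --steps '[[[0.6, 0, 0, 0.2, 0, 0, 0], [0.6, 0, 0, 0.2, 0, 0, 0], [0.6, 0, 0, 0, 0, 0, 0], [0.6, 0, 0, 0, 0, 0, 0]]]'

```text
time_s: 17.82
eef_pos: [462.3, -101.1, 80.3]
ee_rot: [0.0, 0.014, 1.0, 0.0]
force: [-1.0, 0.0, -0.5]
grip_width: 0.692
grip_force: 32.6
```

>>> arm_command --steps '[[[0.6, -0.01, 0, 0.4, 0, 0, 0], [0.6, 0, 0, 0.24, 0, 0, 0], [0.6, 0, 0, 0.08, 0, 0, 0], [0.6, 0, 0, 0.05, 0, 0, 0], [0.6, 0, 0, 0.04, 0, 0, 0], [0.6, 0, 0, 0.03, 0, 0, 0], [0.6, 0, 0, 0, 0, 0, 0]]]'

```text
time_s: 18.7
eef_pos: [462.5, -101.3, 38.7]
ee_rot: [0.0, 0.014, 1.0, -0.0]
force: [-1.1, 0.5, 4.1]
grip_width: 0.696
grip_force: 33.0
```

Contact on pad 3. I'll release and go on to yellow.

>>> arm_command --steps '[[[0.75, 0, 0, 0, 0, 0, 0], [0.85, 0, 0, 0, 0, 0, 0], [0.85, 0, 0, 0, 0, 0, 0], [0.85, 0, 0, -0.5, 0, 0, 0], [0.85, 0, 0, -1, 0, 0, 0], [0.85, 0, 0, -1, 0, 0, 0]]]'

```text
time_s: 19.45
eef_pos: [462.1, -101.1, 164.7]
ee_rot: [-0.0, 0.014, 1.0, 0.0]
force: [0.7, 0.0, -0.7]
grip_width: 0.851
grip_force: 0.0
```

>>> arm_command --steps '[[[0.85, -0.68, -0.24, -0.2, 0, 0, 0.127], [0.85, -0.68, -0.24, -0.2, 0, 0, 0], [0.85, -0.68, -0.24, -0.2, 0, 0, 0], [0.85, -0.68, -0.24, -0.2, 0, 0, 0], [0.85, 0, 0, 0, 0, 0, 0], [0.85, 0, 0, 0, 0, 0, 0]]]'

```text
time_s: 20.2
eef_pos: [595.6, -154.6, 202.7]
ee_rot: [-0.001, 0.023, 1.0, 0.0]
force: [-0.9, -0.8, 0.4]
grip_width: 0.854
grip_force: 0.0
```

```bash
python3 st.py; python3 - <<'E'
from h import *
snap('wrist','w8.png')
E
python3 - <<'E'
from chk import *
im=cv2.imread('pics/w8.png')[:,:,::-1].copy(); c=cam('wrist'); print(c[2].round(1))
for x in(290,305,320):
    e=edge(im,(x,66),(x,90)); print('white front',e.round(1),ray(c,e,30)[:2].round(1))
for y in(50,62):
    l=edge(im,(262,y),(288,y)); r=edge(im,(325,y),(346,y)); print('white L@30',ray(c,l,30)[:2].round(1),'R@45',ray(c,r,45)[1].round(1))
for y in(215,225,235):
    l=edge(im,(222,y),(245,y)); r=edge(im,(272,y),(292,y)); print('yel',l.round(1),r.round(1),ray(c,l,37)[:2].round(1),ray(c,r,37)[:2].round(1))
e=edge(im,(257,174),(257,200));print('rear',e.round(1),ray(c,e,10)[0].round(1))
e=edge(im,(243,242),(243,255));print('seam',e.round(1),ray(c,e,46)[0].round(1))
E
```

```text
20.2 [ 595.6 -154.6  202.7] yaw(y-axis) -0.0467 tilt [-0.0013  0.0006] f [-0.9 -0.8  0.4] grip 0.854 0.0
[ 523.1 -150.4  332.2]
white front [290.   76.9] [ 492.5 -112.2]
white front [305.   76.5] [492.8 -96.5]
white front [320.   76.1] [493.2 -80.8]
white L@30 [ 466.2 -130.8] R@45 -71.0
white L@30 [ 477.4 -130.8] R@45 -60.6
yel [230.5 215. ] [284.9 215. ] [ 641.6 -184.9] [ 644.6 -120.5]
yel [230.9 225. ] [280.5 225. ] [ 654.4 -185.3] [ 657.3 -126. ]
yel [231.4 235. ] [283. 235.] [ 667.6 -185.7] [ 670.6 -123.2]
rear [257. 180.] 607.4
seam [243.  244.2] 675.8
```

View pics/w8.png

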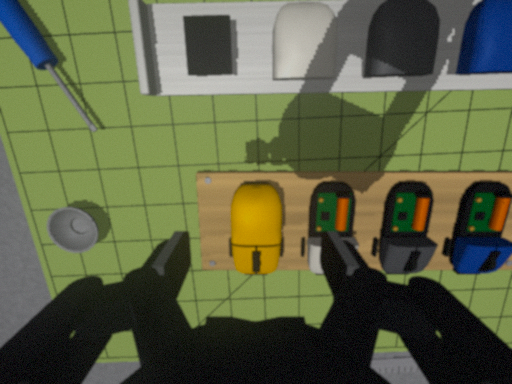

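White sits on pad 3 at (305,40). The fourth pad is at (207,45), and yellow at (257,226) is between the fingers.

>>> arm_command --steps '[[[0.85, -0.44, 0.012, 0.8, 0, 0, 0], [0.85, -0.44, 0.012, 0.8, 0, 0, 0], [0.85, 0, 0, 0.8, 0, 0, 0], [0.85, 0, 0, 0, 0, 0, 0], [0.85, 0, 0, 0, 0, 0, 0]]]'

```text
time_s: 20.88
eef_pos: [640.6, -155.9, 85.5]
ee_rot: [0.001, 0.023, 1.0, -0.0]
force: [1.0, -1.0, 1.2]
grip_width: 0.852
grip_force: 0.0
```

>>> arm_command --steps '[[[0.85, 0, 0, 0.4, 0, 0, 0], [0.85, 0, 0, 0.4, 0, 0, 0], [0.85, 0, 0, 0.26, 0, 0, 0], [0.85, 0, 0, 0, 0, 0, 0], [0.6, 0, 0, 0, 0, 0, 0], [0.6, 0, 0, 0, 0, 0, 0], [0.6, 0, 0, 0, 0, 0, 0], [0.6, 0, 0, 0, 0, 0, 0]]]'

```text
time_s: 21.88
eef_pos: [640.4, -155.8, 30.7]
ee_rot: [0.0, 0.023, 1.0, -0.0]
force: [-0.0, 0.0, 3.7]
grip_width: 0.696
grip_force: 33.5
```

>>> arm_command --steps '[[[0.6, 0, 0, -0.3, 0, 0, 0], [0.6, 0, 0, -0.5, 0, 0, 0], [0.6, 0, 0, -0.6, 0, 0, 0], [0.6, 0.718, -0.182, 0, 0, 0, -0.127], [0.6, 0.718, -0.182, 0, 0, 0, 0], [0.6, 0.718, -0.182, 0, 0, 0, 0], [0.6, 0.718, -0.182, 0, 0, 0, 0], [0.6, 0.718, -0.182, 0, 0, 0, 0]]]'

```text
time_s: 22.88
eef_pos: [458.4, -195.9, 101.3]
ee_rot: [0.001, 0.014, 1.0, -0.0]
force: [0.1, -0.7, -0.5]
grip_width: 0.695
grip_force: 33.2
```

>>> arm_command --steps '[[[0.6, 0, 0, 0.2, 0, 0, 0], [0.6, 0, 0, 0.2, 0, 0, 0], [0.6, 0, 0, 0, 0, 0, 0], [0.6, 0, 0, 0, 0, 0, 0]]]'

```text
time_s: 23.38
eef_pos: [459.9, -195.4, 80.3]
ee_rot: [0.0, 0.014, 1.0, -0.0]
force: [-0.3, 0.3, -0.6]
grip_width: 0.693
grip_force: 33.2
```

>>> arm_command --steps '[[[0.6, -0.01, 0, 0.4, 0, 0, 0], [0.6, 0, 0, 0.24, 0, 0, 0], [0.6, 0, 0, 0.08, 0, 0, 0], [0.6, 0, 0, 0.05, 0, 0, 0], [0.6, 0, 0, 0.04, 0, 0, 0], [0.6, 0, 0, 0.03, 0, 0, 0], [0.6, 0, 0, 0, 0, 0, 0]]]'

```text
time_s: 24.25
eef_pos: [460.0, -195.7, 38.7]
ee_rot: [0.0, 0.014, 1.0, -0.0]
force: [-1.0, 0.2, 3.7]
grip_width: 0.695
grip_force: 33.6
```

>>> arm_command --steps '[[[0.75, 0, 0, 0, 0, 0, 0], [0.85, 0, 0, 0, 0, 0, 0], [0.85, 0, 0, 0, 0, 0, 0], [0.85, 0, 0, -0.5, 0, 0, 0], [0.85, 0, 0, -1, 0, 0, 0], [0.85, 0, 0, -1, 0, 0, 0]]]'

```text
time_s: 25.0
eef_pos: [459.6, -195.4, 164.6]
ee_rot: [-0.0, 0.014, 1.0, 0.0]
force: [1.2, -0.8, -0.1]
grip_width: 0.847
grip_force: 0.0
```

>>> arm_command --steps '[[[0.85, -0.305, 0.72, -0.4, 0, 0, 0], [0.85, -0.305, 0.72, -0.4, 0, 0, 0], [0.85, -0.305, 0.72, -0.4, 0, 0, 0], [0.85, -0.305, 0.72, -0.4, 0, 0, 0], [0.85, 0, 0, 0, 0, 0, 0], [0.85, 0, 0, 0, 0, 0, 0], [0.85, 0, 0, 0, 0, 0, 0]]]'

```text
time_s: 25.88
eef_pos: [524.4, -54.1, 242.7]
ee_rot: [-0.001, 0.014, 1.0, 0.0]
force: [0.6, 0.6, -0.2]
grip_width: 0.848
grip_force: 0.0
```

```bash
python3 st.py; python3 - <<'E'
from h import *
w=snap('wrist','w9.png'); a=snap('scene','a9.png'); d=snap('side','b9.png')
cv2.imwrite('pics/v9.png',np.vstack([cv2.resize(w,(400,300)),cv2.resize(a,(400,300))])[:,:,::-1])
E
```

```text
25.875 [524.4 -54.1 242.7] yaw(y-axis) -0.029 tilt [-0.0013  0.0003] f [ 0.6  0.6 -0.2] grip 0.848 0.0
```

View pics/v9.png

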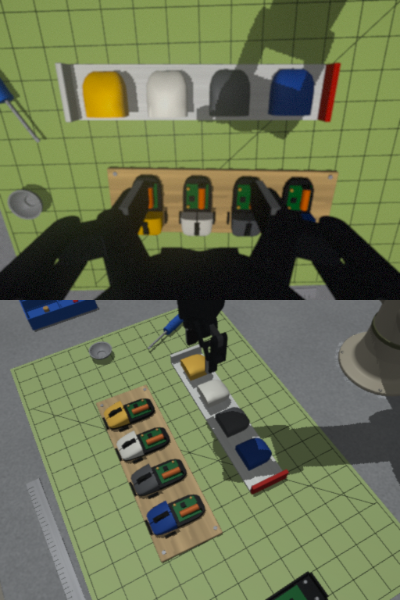

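All four covers are on the pads, right side up, in the order red end, blue, grey, white, yellow. In the wrist view they run from x = 290 to 104 at row 93. A last numeric check of the centring follows.

```bash
python3 - <<'E'
from chk import *
im=cv2.imread('pics/w9.png')[:,:,::-1].copy(); c=cam('wrist'); print(c[2].round(1))
for nm,x,t in(('yel',135,(459.3,-195.4)),('white',213,(462.2,-101.3)),('grey',293,(464.8,-7)),('blue',373,(467.4,87.2))):
    f=np.mean([edge(im,(x+k,136),(x+k,158)) for k in(-12,0,12)],0); b=np.mean([edge(im,(x+k,78),(x+k,100)) for k in(-4,0,4)],0)
    L=np.mean([edge(im,(x-40,y),(x-16,y)) for y in(122,130,138)],0); Rr=np.mean([edge(im,(x+16,y),(x+40,y)) for y in(122,130,138)],0)
    print(nm,t,'front@30',ray(c,f,30)[0].round(1),'rear@30/42',ray(c,b,30)[0].round(1),ray(c,b,42)[0].round(1),'L@30/45',ray(c,L,30)[1].round(1),ray(c,L,45)[1].round(1),'R@30/45',ray(c,Rr,30)[1].round(1),ray(c,Rr,45)[1].round(1))
    e=[edge(im,(x+k,136),(x+k,158)) for k in(-14,14)]; p=[ray(c,q,30) for q in e]; print('  front yaw',np.round(-(p[1][0]-p[0][0])/(p[1][1]-p[0][1]),3))
E
```

```text
[452.1 -51.1 372.2]
yel (459.3, -195.4) front@30 500.8 rear@30/42 426.7 427.6 L@30/45 -244.3 -235.9 R@30/45 -161.8 -157.0
  front yaw -0.028
white (462.2, -101.3) front@30 505.0 rear@30/42 420.0 421.1 L@30/45 -150.7 -146.4 R@30/45 -61.7 -61.2
  front yaw -0.023
grey (464.8, -7) front@30 505.1 rear@30/42 429.8 430.6 L@30/45 -41.2 -41.6 R@30/45 28.2 24.8
  front yaw 0.279
blue (467.4, 87.2) front@30 503.7 rear@30/42 431.6 432.4 L@30/45 59.6 54.7 R@30/45 132.8 124.8
  front yaw -0.044
```

```bash
python3 - <<'E'
from m import *
im=cv2.imread('pics/w9.png')[:,:,::-1].copy(); c=cam('wrist')
hsv=cv2.cvtColor(im,cv2.COLOR_RGB2HSV); h,s,v=[hsv[...,i].astype(int) for i in range(3)]
for nm,m in(('yel',(h>14)&(h<28)&(s>190)&(v>60)),('blue',(h>105)&(h<130)&(s>130)),('grey',(s<80)&(v<75)),('white',(s<60)&(v>30))):
    for k in blobs(im,m,1200,8000):
        x,y,w,hh=cv2.boundingRect(k)
        if y>120 or y<60: continue
        u=x+w/2-.5; print(nm,(x,y,w,hh),'front@57',ray(c,(u,y+hh-.5),57)[0].round(1),'@45',ray(c,(u,y+hh-.5),45)[0].round(1),'@30',ray(c,(u,y+hh-.5),30)[0].round(1),'rear@38',ray(c,(u,y-.5),38)[0].round(1),'y',ray(c,(x-.5,y+hh-15),37)[1].round(1),ray(c,(x+w-.5,y+hh-15),37)[1].round(1))
crop=cv2.resize(im[75:165,70:440],(800,195),interpolation=cv2.INTER_CUBIC); cv2.imwrite('pics/v10.png',crop[:,:,::-1])
E
```

```text
yel (107, 93, 52, 57) front@57 493.5 @45 495.0 @30 497.0 rear@38 429.3 y -234.6 -170.6
blue (347, 89, 54, 58) front@57 498.2 @45 500.0 @30 502.2 rear@38 433.2 y 60.4 126.7
grey (268, 89, 52, 60) front@57 497.8 @45 499.6 @30 501.7 rear@38 430.4 y -36.5 27.4
```

View pics/v10.png

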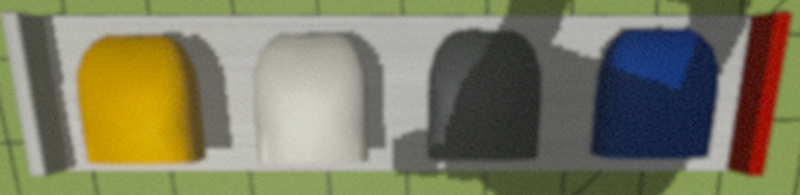

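The crop shows all four covers square and in line, with front edges at rows 162, 161, 158 and 156, following the rack's slope. The measured fronts are within about 2 mm of target, so I'm handing in.

```bash
python3 -c "
from rig import *
print(finish_job())"
```

```text
the job is handed in; nothing more can be done
None
```

I set all four covers on the rack, right side up and centred to within about 2 mm as measured, in the order blue, grey, white, yellow from the red end, and handed the job in at about 26 s; no verdict came back.

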